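# Charge the reed tester and hold its wind slide at the index

### The arm

A 6-joint arm with a two-finger parallel gripper is mounted at the origin on the work surface. World frame = base frame: x ahead of the robot, y to its left, z up, the work surface at z = 0. Lengths are in m, angles in rad, forces in N, time in s.
With the tool pointing down it reaches from about 0.35 to 0.775 m from the base axis. Payload 7.3 kg.
Tool frame: the origin (TCP) lies midway between the tips of the shut fingers; the grasp point (between the pads) lies 19 mm behind it; z points along the fingers, y is the line along which they close (so a half turn about z gives the same grasp; the last joint's range is limited). The gripper opens to 92 mm and grips with 3 to 60 N. Pads are 19 mm wide; open, the fingers measure 130 mm over their backs; the gripper's body (75 mm by 190 mm) begins 47 mm behind the grasp point.
Start: joints at [1.057, 0.342, 1.524, -0, 1.275, -0.146], TCP at [0.189, 0.49, 0.227] pointing down, gripper open.
Joint ranges: [-2.53, 2.53], [-0.77, 2.02], [0.04, 2.7], [-1, 4.14], [0.28, 2.66], [-3.11, 3.11]. Speed limits (rad/s): [2.57, 2.57, 3.14, 3.14, 3.14, 3.14].

### API

Orientations are given as a unit quaternion [x, y, z, w].
In Python, from cell import robot gives the robot as it stands.
- The arm moves only by the tool step_arm, never from a script. Its argument "increments" is a list of rows, each a list of 5 numbers: the shift along the tool's x, y, z in cm, then the turn about the tool's z in rad, then the finger opening in cm, from 0 to 9.18. In form: [[dx, dy, dz, yaw, claw], ...]. A call has 1 to 20 rows; each row shifts and turns the commanded pose from where the row before left it, along the tool's axes as they then stand; what a row does not reach is not made up. A row lasts 1/10 s, in which the tool goes at most 50 mm and 8.59 degrees, less where a joint would pass 70% of its speed; a pose out of reach is approached as far as the arm can. A call is refused whole if a number of a shift passes 5 or a number of a turn 0.15, either way. A call with a gripper value outside its range is refused whole. The fingers move at their own pace and stop on an object; "squeeze" is the grip in N (left out, the last holds). Time passes only in rows, so rows that do not move let the fingers close. It gives the time, the measured TCP pose, the force, the opening and the grip force at its end, in the units of the state.
- robot.observe(): the state, without advancing time (a new reading comes with each control period).
- robot.read_camera(name): name is "side" or "top"; returns (picture, depth): 384x512x3 uint8, blue, green, red; 384x512 float32, m along the optical axis (not along the pixel's ray), 0 where there is no reading.
- robot.camera_params(name): a dict with "camera_matrix" (3x3 intrinsics, pixels), "D" ([k1, k2, p1, p2, k3] as OpenCV has them; the pictures are not rectified), "origin" and "attitude" of the camera in the world. Camera axes: x right, y down, z forward; pixel columns grow to the right and rows downward; lengths in m; the calibration is good to about 2 mm. A picture is of the moment at which its call begins. camera_params takes no time and is no camera call.
- robot.hand_in(): hands the job in; it is judged then, once.
Trained networks look in the newest picture that a camera, given by its name, has taken for a name from the list of things; names that differ only in an ending like _2 or _b are one class to them, and where a whole thing is asked for, a point or a joint stands for the part that bears it (a point fixed in the world has none). Each returns a list of dicts, best first, with "confidence" (0 to 1); they miss things now and then, are a little off and sometimes report something else, mostly with a low value. They report only what shows in the picture. A call takes as long as a camera call.
- robot.masks_of(camera, label): "pixels" (384x512 bool, what is visible of it) and "point" ([row, column] in pixels, amid what is visible of it).
The state is a dict: "clock": time; "q": joint angles; "dq": joint speeds; "joint_efforts": joint torques, N m; "tcp_pos": TCP position; "tcp_rot": TCP orientation; "wrist_force": force on the tool from outside, world axes, zero at the start; "moment": the same for the moment, N m; "finger_gap": opening from 0.0 (shut) to 1.0 (fully open); "grip_force": force on a finger pad.
Only numpy, scipy, OpenCV 4.12 (cv2) and the standard library are available. Lean on these libraries where they do the work, as an engineer would, in place of code of your own. Each camera call takes 0.05 s, during which the arm holds its last target. There are 200 camera calls.

### The job

Charge the reed tester: press its pump pedal down to the stop and let it come up again. Then take the upright handle of the spring-return wind slide, pull it out until the slide's pointer stands level with the pointed index block on the rail, and finish while still holding it there: the spring would pull it shut, so do not let go. Do not shift the index block, and leave the tray, whetstone and screwdriver where they lie.

Things in the scene. Friction and masses are not known exactly. Their poses are not given: they have to be found in the camera images.
- tester: Fixed reed tester on a plywood board 350 x 350 x 18 mm. Origin: centre of the board's underside, on the bench; z up, -x its front, y to its left. On it (mm): wooden wind chest (x 0 to 150, y 0 to 150, top z 73), the wind slide coming out of its front at y 70; pump pedal at y -100; index rail, 12 square, top z 42, along y 135 from the chest to x -170, where its end post stands.
- draw (a joint): Wind slide, 0 = shut as at the start, grows as it is pulled out along the tester's -x, in m, stop at 0.085. A spring always pulls it shut: 3 N at 0, plus 1 N for each 10 mm. It does not latch.
- draw_grip (a point): Grip point in the slide's dark wooden handle, an upright slab 14 mm thick (tester's x) and 30 mm wide (y); 95 mm over the bench, 15 mm below its flat top. It rises from the slide bar (24 mm wide, top 54 mm over the bench), which runs back into the chest. Shut, its back face is 53 mm in front of the chest: it can be pinched from above, one finger in front, one behind.
- draw_pointer (a point): Free end of the thin steel pointer (4 mm wide) that sticks out 33 mm to the +y side from the foot of the handle, 51 mm over the bench; at the handle's middle in x. It moves with the slide.
- index (a joint): Where the index block sits along the rail, in m: equal to the value of joint draw at which the pointer is exactly level with it. It differs from start to start (0.030 to 0.070). It is held by friction (20 N) and must not be shifted.
- index_tip (a point): Tip of the point on the brass index block, at the side that faces the slide's pointer. The block is 14 mm along the tester's x, 22 mm in y and 26 mm high, on the index rail with its top 60 mm over the bench (a small screw reaches 68 mm); its point stands 51 mm over the bench.
- pedal (a joint): Pump pedal, 0 = up as at the start, grows as it is pressed, in rad, stop at 0.28. It springs back up by itself.
- pedal_tread (a point): Point to press: top of the pedal's black tread, on its centre line, 25 mm from its free front end. The steel pedal is 70 mm wide, 150 mm long, hinged at its far (+x) end, 115 mm behind this point and 62 mm over the bench; its front is raised. This point is 102 mm over the bench when up, 71 at the stop, moving 2 mm to -x. Pressing here takes 6 N at first, 11 N at the stop.
- tray: Bystander: red divided tray 260 x 200 x 45 mm with reed plates, to the left of the tester, loose. Origin: centre of its underside.
- whetstone: Bystander: dark stone 150 x 65 x 30 mm, to the right of the tester, loose. Origin: centre of its underside.
- screwdriver: Bystander: screwdriver lying to the right of the tester, beyond the stone on that side, loose.

How it is judged:
On the way, in this order (a step that is already met when the one before it is completed fails the run):
1. the pump pedal is pressed down to its stop (value of joint pedal above 0.255 rad), for 0.2 s.
2. the pedal has come up again (value of joint pedal below 0.04 rad), for 0.1 s.
3. the slide is held out with its pointer level with the index (x of draw_pointer in the frame of index_tip between -0.005 and 0.005 m), for 0.5 s.
At the end, for the whole second after the job is handed in: The slide stands still with its pointer within 5 mm of the index point along the slide's travel, held out by the gripper's fingers (over 2 N on them), and the pedal is up (under 0.04 rad) (all of step 3 and velocity of joint draw between -0.01 and 0.01 m/s and contact force between the fingers and draw above 2 N and value of joint pedal below 0.04 rad); the arm keeps its last pose, push and grip.
It fails at once if the index block was shifted (over 3 mm) (distance of index_tip from where it was at the start of the episode above 0.003 m).
It fails at once if a bystander was moved (over 20 mm) (distance of any of tray, whetstone, screwdriver from where it was at the start of the episode above 0.02 m).
It also fails if it takes over 42 s, if anything falls off the work surface, if the arm or the gripper's body presses on something with over 40 N, if the wrist force passes 120 N, or if a joint passes its speed limit or range.

## Working session

There is one attempt and no reset: what is moved stays moved. The work goes in short steps, Python scripts to look and compute and a tool call to move; the robot and the scene stay as the last step left them, time stands still between calls to the robot, and variables do not carry over. Pictures are saved under pics/ and viewed, at most 10 in all, crops included, and the job is handed in when it is done.

Besides the shell and the picture viewer there is one more tool, called after ">>>" as name([rows], argument=value, ...), one row to a line, values as JSON. step_arm: Moves the arm, as the interface text tells. Its arguments: {"type":"object","properties":{"increments":{"type":"array","items":{"type":"array","items":{"type":"number"}}},"squeeze":{"type":"number"}},"required":["increments"]}

```bash
mkdir -p pics; cat > h.py <<'E'
import numpy as np, cv2
from scipy.spatial.transform import Rotation as R
from cell import robot
def cam(n):
    p=robot.camera_params(n); K=np.array(p["camera_matrix"],float); D=np.array(p["D"],float)
    a=np.array(p["attitude"],float); Rm=R.from_quat(a).as_matrix() if a.size==4 else a
    return K,D,np.array(p["origin"],float),Rm
def ray(n,uv):
    K,D,o,Rm=cam(n); x=cv2.undistortPoints(np.array([[uv]],float),K,D)[0,0]
    return o,Rm@np.array([x[0],x[1],1.])   # uv=(col,row); times depth -> point
def at_z(n,uv,z):
    o,d=ray(n,uv); return o+d*(z-o[2])/d[2]
def cloud(n,depth):
    K,D,o,Rm=cam(n); h,w=depth.shape; v,u=np.mgrid[:h,:w]
    x=cv2.undistortPoints(np.stack([u,v],-1).reshape(-1,1,2).astype(float),K,D)[:,0]
    P=np.c_[x,np.ones(len(x))]*depth.reshape(-1,1)
    return (P@Rm.T+o).reshape(h,w,3)
def proj(n,P):
    K,D,o,Rm=cam(n); return cv2.projectPoints((np.atleast_2d(P)-o)@Rm,np.zeros(3),np.zeros(3),K,D)[0][:,0]
def tri(a,ua,b,ub):
    o1,d1=ray(a,ua);o2,d2=ray(b,ub); s=np.linalg.lstsq(np.c_[d1,-d2],o2-o1,rcond=None)[0]
    p,q=o1+s[0]*d1,o2+s[1]*d2; return (p+q)/2,np.linalg.norm(p-q)
E
python3 - <<'E'
from h import *
np.set_printoptions(precision=3,suppress=True)
print(robot.observe())
for n in("side","top"):
    p,d=robot.read_camera(n); cv2.imwrite(f"pics/{n}0.png",cv2.resize(p,(768,576))); np.savez(f"{n}0.npz",p=p,d=d)
    print(n,cam(n))
    for l in("tester","draw_grip","draw_pointer","index_tip","pedal_tread","pedal","tray","whetstone","screwdriver"):
        for m in robot.masks_of(n,l)[:2]:
            q=np.array(m["point"]); P=cloud(n,d)[m["pixels"]]
            print(n,l,round(m["confidence"],2),q,m["pixels"].sum(),np.median(P,0),P[:,2].max())
E
```

```text
{'clock': 0.0, 'q': array([ 1.057,  0.343,  1.525,  0.   ,  1.275, -0.146]), 'dq': array([-0.   , -0.   , -0.   , -0.   , -0.001, -0.001]), 'joint_efforts': array([ -0.002, -43.124, -24.422,   0.071,   0.056,  -0.   ]), 'tcp_pos': array([0.189, 0.49 , 0.226]), 'tcp_rot': array([ 0.183,  0.983, -0.001, -0.   ]), 'wrist_force': array([-0.526,  0.025,  0.162]), 'moment': array([0.009, 0.032, 0.019]), 'grip_force': 0.0, 'finger_gap': 0.9985928772107365}
side (array([[497.037,   0.   , 258.642],
       [  0.   , 497.037, 183.174],
       [  0.   ,   0.   ,   1.   ]]), array([-0.147,  0.   ,  0.   ,  0.   ,  0.   ]), array([ 0.07 , -0.654,  1.114]), array([[ 0.795, -0.471,  0.383],
       [-0.607, -0.623,  0.493],
       [ 0.007, -0.625, -0.781]]))
side tester 0.98 [218.5 277.4] 14394 [ 0.567 -0.099  0.02 ] 1.1140975245800482
side draw_grip 0.51 [191.9 253.4] 328 [ 0.553 -0.005  0.056] 0.1127916604106558
side draw_pointer 0.73 [189.1 253.5] 343 [ 0.554 -0.005  0.055] 0.1127916604106558
side index_tip 0.6 [218.  277.9] 14215 [ 0.567 -0.098  0.02 ] 1.1140975245800482
side index_tip 0.58 [183
[... 822 characters left out ...]
0.089],
       [-1.   , -0.02 ,  0.024],
       [-0.023, -0.089, -0.996]]))
top tester 0.85 [199.3 283. ] 10824 [ 0.592 -0.078  0.019] 1.2237853072360592
top draw_grip 0.74 [202.  285.3] 10647 [ 0.592 -0.078  0.019] 1.2237853072360592
top draw_grip 0.5 [201.6 266.5] 147 [ 0.576 -0.004  0.054] 1.2237853072360592
top index_tip 0.72 [199.8 320.5] 872 [ 0.593 -0.179  0.09 ] 1.2237853072360592
top pedal_tread 0.95 [201.4 318.8] 960 [ 0.592 -0.18   0.091] 1.2237853072360592
top pedal 0.6 [198.5 316. ] 961 [ 0.592 -0.179  0.09 ] 1.2237853072360592
top tray 0.84 [183.  189.8] 4723 [0.636 0.245 0.006] 1.2237853072360592
top screwdriver 0.7 [258.5 388.9] 223 [ 0.408 -0.428  0.022] 0.029420894921354135
```

```bash
python3 - <<'E'
from h import *
s=np.load("side0.npz")["p"];t=np.load("top0.npz")["p"]
cv2.imwrite("pics/side_c.png",cv2.resize(s[150:270,190:350],None,fx=5,fy=5,interpolation=cv2.INTER_CUBIC))
cv2.imwrite("pics/top_c.png",cv2.resize(t[140:260,215:375],None,fx=5,fy=5,interpolation=cv2.INTER_CUBIC))
E
```

```text
(no output)
```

View pics/side_c.png

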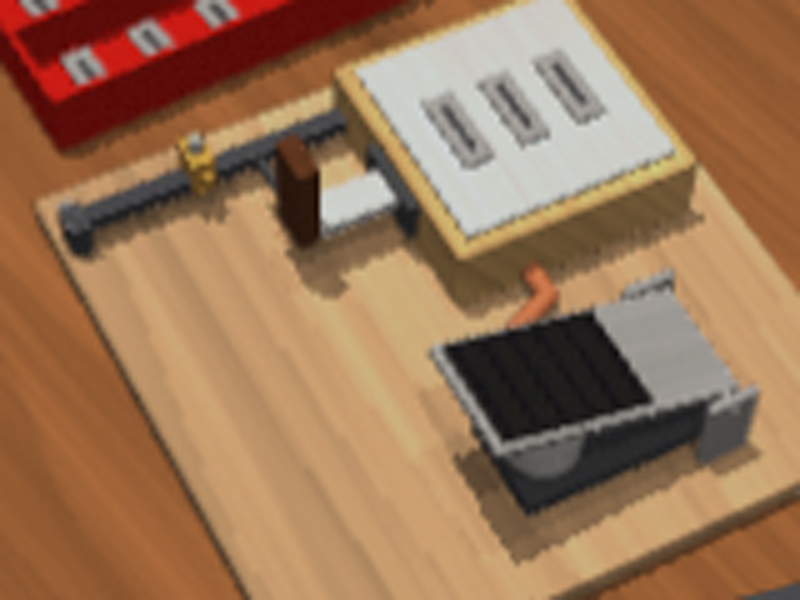

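View pics/top_c.png

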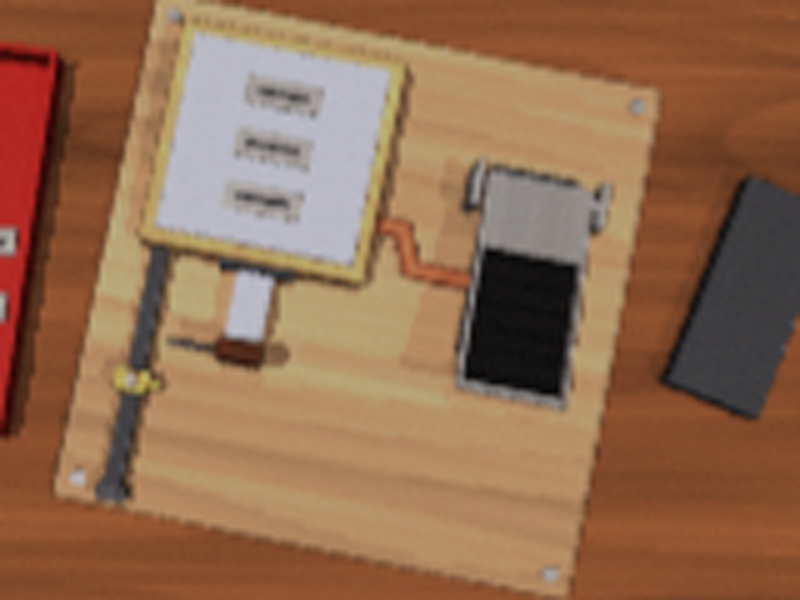

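Side crop: handle top at about (297,150), index block at (197,165), and pedal front corners at (435,350) and (503,450). Top crop: board corners at (160,0), (657,90), (570,597) and (55,495), handle top at (240,352), pointer end at (168,343) and index tip at (161,383).

```bash
cat > fit.py <<'E'
from h import *
from scipy.optimize import least_squares
np.set_printoptions(precision=4,suppress=True)
off={"top":(215,140),"side":(190,150)}
px=lambda n,c:(np.array(c)+.5)/5-.5+off[n]
b=.175
C=[("top",(160,0),(b,b,.018)),("top",(657,90),(b,-b,.018)),("top",(570,597),(-b,-b,.018)),("top",(55,495),(-b,b,.018)),
("top",(185,25),(.15,.15,.073)),("top",(405,68),(.15,0,.073)),("top",(362,282),(0,0,.073)),("top",(143,240),(0,.15,.073)),
("side",(335,72),(0,.15,.073)),("side",(463,258),(0,0,.073)),("side",(693,158),(.15,0,.073)),("side",(38,203),(-b,b,.018))]
def W(s,P): c,q=np.cos(s[2]),np.sin(s[2]); P=np.atleast_2d(P); return np.c_[s[0]+c*P[:,0]-q*P[:,1],s[1]+q*P[:,0]+c*P[:,1],P[:,2]]
def res(s): return np.concatenate([proj(n,W(s,P))[0]-px(n,c) for n,c,P in C])
f=least_squares(res,[.59,-.08,-.2],loss="soft_l1"); s=f.x
if __name__=="__main__":
    print(s,"deg",np.degrees(s[2])); print(res(s).reshape(-1,2))
    def T(P): c,q=np.cos(s[2]),np.sin(s[2]); d=P-np.array([s[0],s[1],0]); return np.array([c*d[0]+q*d[1],-q*d[0]+c*d[1],d[2]])
    for nm,a,c in[("handle top",(240,350),(297,150)),("pointer end",(168,343),(262,165)),("block screw top",(130,379),(194,140)),("ped fl",(458,386),(435,350)),("ped fr",(563,407),(503,450))]:
        P,e=tri("top",px("top",a),"side",px("side",c)); print(nm,P,"err",e,"tester",T(P))
    for nm,c,z in[("pointer",(168,343),.051),("tip",(161,383),.051),("block",(130,380),.060),("handle",(240,352),.11)]: print(nm,"top@z",T(at_z("top",px("top",c),z)))
    for nm,c,z in[("tip",(213,185),.051),("screw",(194,140),.068),("handle",(297,150),.11),("pointer",(262,165),.051)]: print(nm,"side@z",T(at_z("side",px("side",c),z)))
    t=cloud("top",np.load("top0.npz")["d"])
    for l,P in[("handle",(-.06,.07,.11)),("tread",None)]:
        if P: print(l,W(s,P),proj("top",W(s,P)),proj("side",W(s,P)))
E
python3 fit.py
python3 - <<'E'
from fit import *
for n in("side","top"):
    z=np.load(f"{n}0.npz"); c=cloud(n,z["d"]); Q=c-np.array([s[0],s[1],0]); co,q=np.cos(s[2]),np.sin(s[2])
    X=co*Q[...,0]+q*Q[...,1];Y=-q*Q[...,0]+co*Q[...,1];Z=c[...,2]; ok=z["d"]>0
    for nm,m in[("handle",(Z>.102)&(Z<.12)&(abs(Y-.07)<.03)&(X<-.03)&(X>-.1)),("pedal",(Z>.05)&(abs(Y+.1)<.06)&(Z<.13)),("block",(Z>.05)&(Z<.075)&(X<-.02)&(Y>.11)&(Y<.16)),("chest",(Z>.066)&(Z<.08)&(X>-.02)&(Y>-.02))]:
        m&=ok; 
        if m.sum(): print(n,nm,m.sum(),"x",X[m].min(),np.median(X[m]),X[m].max(),"y",Y[m].min(),np.median(Y[m]),Y[m].max(),"z",np.median(Z[m]),Z[m].max())
E
```

```text
[ 0.5949 -0.0804 -0.175 ] deg -10.024558335680423
[[-0.4979 -1.0784]
 [ 1.4142  0.3445]
 [ 0.3855  1.5349]
 [-0.2542  1.1354]
 [-0.3058 -1.4964]
 [ 1.1082 -1.4223]
 [ 1.0386  1.0604]
 [-1.0742  0.4667]
 [-0.4756 -1.8481]
 [ 0.1727 -0.4287]
 [ 2.5697 -0.742 ]
 [-0.9242  0.4059]]
handle top [0.5494 0.0009 0.1148] err 0.0033808902557210876 tester [-0.0589  0.0721  0.1148]
pointer end [0.5578 0.0474 0.0496] err 0.0006224000208797719 tester [-0.0589  0.1194  0.0496]
block screw top [0.5318 0.0713 0.0672] err 0.003780008516382748 tester [-0.0886  0.1385  0.0672]
ped fl [ 0.5313 -0.1349  0.1056] err 0.0011634120640119253 tester [-0.0532 -0.0647  0.1056]
ped fr [ 0.5201 -0.2     0.1067] err 3.235032111345213e-05 tester [-0.0529 -0.1308  0.1067]
pointer top@z [-0.0586  0.1192  0.051 ]
tip top@z [-0.0851  0.1186  0.051 ]
block top@z [-0.0873  0.1381  0.06  ]
handle top@z [-0.0584  0.0713  0.11  ]
tip side@z [-0.0895  0.1181  0.051 ]
screw side@z [-0.0906  0.1386  0.068 ]
handle side@z [-0.0588  0.0762  0.11  ]
pointer side@z [-0.0596  0.1185  0.051 ]
handle [[ 0.548  -0.0011  0.11  ]] [[262.91
[... 803 characters left out ...]
994581 -0.05569487035727643 -0.04949154424605374 y 0.05798246576668102 0.07252534557604409 0.08719376140939193 z 0.1089801527122427 0.11365029732945442
top pedal 1093 x -0.5609220069080713 0.012534208860181296 0.09427651145818954 y -0.14359282048572475 -0.09474334247024659 -0.04001121424364918 z 0.0878808882958495 0.11204505091417083
top block 36 x -0.09200128805121546 -0.08488298168357736 -0.053677715010262764 y 0.11037691380425896 0.1351849890682268 0.14818915199782592 z 0.05974052568821686 0.06850637513542512
top chest 1582 x 0.004700329406900781 0.07489109888326695 0.14934056667820628 y 0.002596503472034141 0.07603736459346624 0.15069724086352648 z 0.06902830879011324 0.07847306257974607
```

```bash
cat > go.py <<'E'
from fit import *
import sys
def go(P,yaw=True):
    o=robot.observe(); Rt=R.from_quat(o["tcp_rot"]).as_matrix(); w=W(s,P)[0]
    want=np.array([np.cos(s[2]),np.sin(s[2]),0])
    y=Rt.T@want; a=np.arctan2(-y[0],y[1]); a=(a+np.pi/2)%np.pi-np.pi/2
    d=w-o["tcp_pos"]; R2=Rt@R.from_rotvec([0,0,a]).as_matrix()
    print("t",o["clock"],"tcp",o["tcp_pos"],"target",w,"reach",np.hypot(*w[:2]),"yaw",a,"cm now",100*Rt.T@d,"cm after yaw",100*R2.T@d,"\nR",R2.tolist(),"q6",o["q"][5],"f",o["wrist_force"],"gap",o["finger_gap"],"grip",o["grip_force"])
go([float(v) for v in sys.argv[1:4]])
E
python3 go.py -.028 -.1 .14
```

```text
t 1.0 tcp [0.1888 0.4899 0.2267] target [ 0.55  -0.174  0.14 ] reach 0.5768328991431846 yaw 1.3779588611743998 cm now [-57.5768 -48.9692   8.6687] cm after yaw [-59.0958  47.1249   8.6687] 
R [[0.17407027272332978, 0.9847332322416307, 3.837936965744317e-05], [0.9847332269395531, -0.17407027584195534, 0.00010406498107245469], [0.00010915695263755395, 1.967882089444964e-05, -0.9999999938487519]] q6 -0.14601445257966716 f [-0.0146 -0.356   0.1182] gap 1.0017589104884308 grip 0.0
```

>>> step_arm([
  [0, 0, 0, 0.138, 0],
  [0, 0, 0, 0.138, 0],
  [0, 0, 0, 0.138, 0],
  [0, 0, 0, 0.138, 0],
  [0, 0, 0, 0.138, 0],
  [0, 0, 0, 0.138, 0],
  [0, 0, 0, 0.138, 0],
  [0, 0, 0, 0.138, 0],
  [0, 0, 0, 0.138, 0],
  [0, 0, 0, 0.136, 0],
], squeeze=30)

```text
clock: 2.0
tcp_pos: [0.1887, 0.4899, 0.2267]
tcp_rot: [0.768, 0.64, 0.0, -0.0]
wrist_force: [-0.6, -0.2, 0.7]
finger_gap: 0.179
grip_force: 0.0
```

>>> step_arm([
  [-3, 2.4, 0, 0, 0],
  [-3, 2.4, 0, 0, 0],
  [-3, 2.4, 0, 0, 0],
  [-3, 2.4, 0, 0, 0],
  [-3, 2.4, 0, 0, 0],
  [-3, 2.4, 0, 0, 0],
  [-3, 2.4, 0, 0, 0],
  [-3, 2.4, 0, 0, 0],
  [-3, 2.4, 0, 0, 0],
  [-3, 2.4, 0, 0, 0],
  [-3, 2.4, 0, 0, 0],
  [-3, 2.4, 0, 0, 0],
  [-3, 2.4, 0, 0, 0],
  [-3, 2.4, 0, 0, 0],
  [-3, 2.4, 0, 0, 0],
  [-3, 2.4, 0, 0, 0],
  [-3, 2.4, 0, 0, 0],
  [-3, 2.4, 0, 0, 0],
  [-3, 2.4, 0, 0, 0],
  [0, 0, 0, 0, 0],
])

```text
clock: 4.0
tcp_pos: [0.5399, -0.1547, 0.226]
tcp_rot: [0.767, 0.641, -0.0, 0.001]
wrist_force: [0.5, -0.4, 0.4]
finger_gap: 0.003
grip_force: 0.0
```

```bash
python3 go.py -.028 -.1 .112
```

```text
t 4.0 tcp [ 0.5399 -0.1547  0.226 ] target [ 0.55  -0.174  0.112] reach 0.5768328991431846 yaw -0.0036835484638930716 cm now [-1.7122  1.3184 11.4003] cm after yaw [-1.717   1.3121 11.4003] 
R [[0.17407016534373557, 0.9847330550768085, 0.0006227168694617637], [0.9847326194822738, -0.17406930200730736, -0.0012434734689130535], [-0.0011160935371343234, 0.0008296612463951275, -0.9999990329982487]] q6 -0.2360938147782544 f [ 0.5354 -0.3507  0.4268] gap 0.0033972790406244452 grip 0.0
```

>>> step_arm([
  [-0.9, 0.7, 3, 0, 0],
  [-0.8, 0.6, 3, 0, 0],
  [0, 0, 3, 0, 0],
  [0, 0, 2.4, 0, 0],
  [0, 0, 0, 0, 0],
])

```text
clock: 4.5
tcp_pos: [0.5461, -0.1682, 0.1095]
tcp_rot: [0.766, 0.643, -0.001, -0.003]
wrist_force: [-0.3, 0.5, -1.3]
finger_gap: 0.006
grip_force: 0.0
```

>>> step_arm([
  [0, 0, 0.8, 0, 0],
  [0, 0, 0.8, 0, 0],
  [0, 0, 0.8, 0, 0],
  [0, 0, 0.8, 0, 0],
  [0, 0, 0, 0, 0],
  [0, 0, 0, 0, 0],
])

```text
clock: 5.1
tcp_pos: [0.5488, -0.1698, 0.0828]
tcp_rot: [0.766, 0.643, 0.0, 0.001]
wrist_force: [-4.2, 1.6, 9.4]
finger_gap: 0.002
grip_force: 4.7
```

>>> step_arm([
  [0, 0, 0.6, 0, 0],
  [0, 0, 0.5, 0, 0],
  [0, 0, 0, 0, 0],
])

```text
clock: 5.4
tcp_pos: [0.5482, -0.1697, 0.0716]
tcp_rot: [0.766, 0.643, -0.0, 0.0]
wrist_force: [-5.9, 0.9, 12.4]
finger_gap: 0.007
grip_force: 6.0
```

>>> step_arm([
  [0, 0, 0.3, 0, 0],
  [0, 0, 0, 0, 0],
  [0, 0, 0, 0, 0],
])

```text
clock: 5.7
tcp_pos: [0.5483, -0.1698, 0.0709]
tcp_rot: [0.766, 0.643, 0.0, 0.001]
wrist_force: [-11.0, 2.2, 24.4]
finger_gap: 0.005
grip_force: 12.4
```

>>> step_arm([
  [0, 0, 0, 0, 0],
  [0, 0, 0, 0, 0],
  [0, 0, 0, 0, 0],
])

```text
clock: 6.0
tcp_pos: [0.5483, -0.1698, 0.0708]
tcp_rot: [0.766, 0.643, 0.0, 0.001]
wrist_force: [-11.5, 2.6, 24.7]
finger_gap: 0.008
grip_force: 12.3
```

>>> step_arm([
  [0, 0, -1, 0, 0],
  [0, 0, -2, 0, 0],
  [0, 0, -2, 0, 0],
  [0, 0, -2, 0, 4.5],
  [0, 0, -2, 0, 4.5],
  [0, 0, 0, 0, 4.5],
  [0, 0, 0, 0, 4.5],
])

```text
clock: 6.7
tcp_pos: [0.5487, -0.1697, 0.1572]
tcp_rot: [0.766, 0.643, 0.0, 0.001]
wrist_force: [-0.6, 0.2, -0.3]
finger_gap: 0.305
grip_force: 0.0
```

```bash
python3 go.py -.0595 .071 .16; python3 - <<'E'
from h import *
for n in("side","top"):
    p,d=robot.read_camera(n); cv2.imwrite(f"pics/{n}1.png",p)
c=[cv2.resize(cv2.imread("pics/side1.png")[150:270,190:350],None,fx=5,fy=5)]
cv2.imwrite("pics/s1c.png",c[0])
E
```

```text
t 6.7 tcp [ 0.5487 -0.1697  0.1572] target [ 0.5487 -0.0002  0.16  ] reach 0.5486990250266617 yaw 0.0001218258145367912 cm now [16.6995 -2.9456 -0.2875] cm after yaw [16.6991 -2.9476 -0.2875] 
R [[0.17407026273158657, 0.9847317959758213, 0.0016833379904379552], [0.9847331704152469, -0.17406937908031517, -0.0006590527521736997], [-0.0003559726015129747, 0.0017723602419292492, -0.999998366010005]] q6 -0.2587214219910323 f [-0.567   0.2006 -0.3384] gap 0.3046214348332692 grip 0.0
```

View pics/s1c.png

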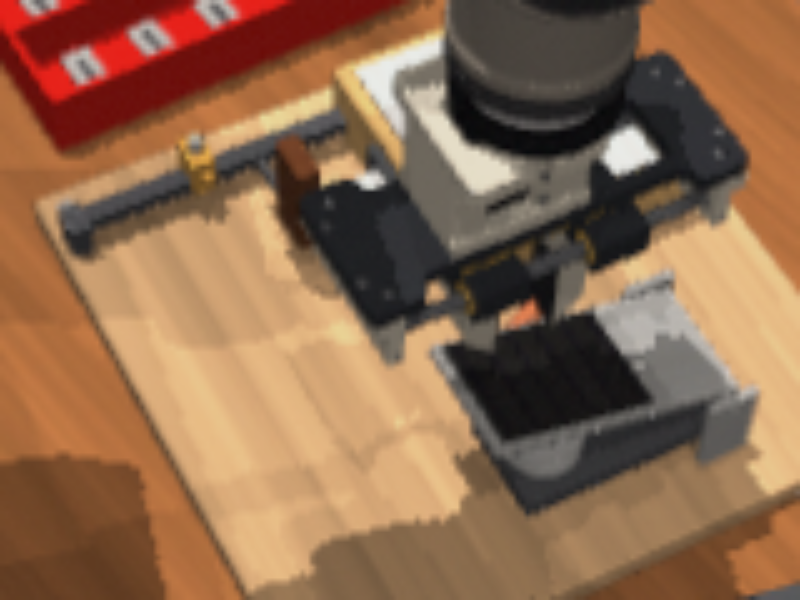

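The pedal is up again: its front corner is back at (435,350) in the crop, and the handle at (297,150) is unmoved. Next I move over the handle.

>>> step_arm([
  [2, -0.4, 0, 0, 4.5],
  [2, -0.4, 0, 0, 4.5],
  [2, -0.4, 0, 0, 4.5],
  [2, -0.4, 0, 0, 4.5],
  [2, -0.4, 0, 0, 4.5],
  [2, -0.4, 0, 0, 4.5],
  [2, -0.4, 0, 0, 4.5],
  [2, -0.15, 0, 0, 4.5],
  [0.7, 0, 0, 0, 4.5],
  [0, 0, 0, 0, 4.5],
  [0, 0, 0, 0, 4.5],
])

```text
clock: 7.9
tcp_pos: [0.5483, -0.0008, 0.1562]
tcp_rot: [0.766, 0.643, -0.0, -0.0]
wrist_force: [-0.2, -0.0, 0.0]
finger_gap: 0.49
grip_force: 0.0
```

```bash
python3 go.py -.0595 .071 .076; python3 - <<'E'
from h import *
p,d=robot.read_camera("side"); cv2.imwrite("pics/s2c.png",cv2.resize(p[130:250,190:350],None,fx=5,fy=5))
E
```

```text
t 7.9 tcp [ 0.5483 -0.0008  0.1562] target [ 0.5487 -0.0002  0.076 ] reach 0.5486990250266617 yaw -9.60806307028772e-05 cm now [0.0682 0.0343 8.0247] cm after yaw [0.0682 0.0343 8.0247] 
R [[0.17407026599489167, 0.9847329773619732, -0.0007111907560999951], [0.9847331888760944, -0.1740704316609715, -0.00017761554352914124], [-0.00029870116491283524, -0.0006694155562466039, -0.9999997313301777]] q6 0.03416569319203024 f [-0.2128 -0.0345  0.0474] gap 0.4897655579638161 grip 0.0
```

View pics/s2c.png

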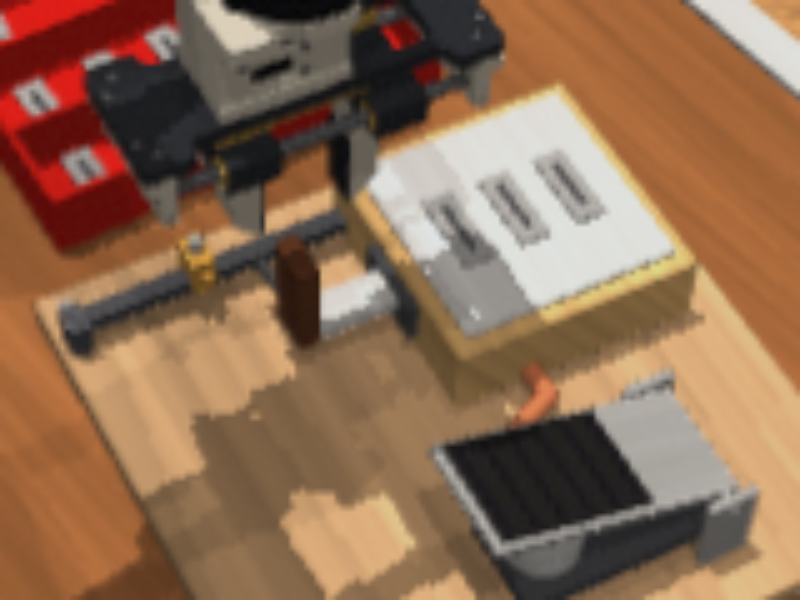

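The open fingers straddle the handle, with tips at about (247,225) and (360,190) and the handle top at (297,250). The way down is clear.

>>> step_arm([
  [0, 0, 2, 0, 4.5],
  [0, 0, 2, 0, 4.5],
  [0, 0, 2, 0, 4.5],
  [0, 0, 1.5, 0, 4.5],
  [0, 0, 0.5, 0, 4.5],
  [0, 0, 0, 0, 4.5],
])

```text
clock: 8.55
tcp_pos: [0.5481, -0.0008, 0.0762]
tcp_rot: [0.766, 0.642, -0.0, -0.0]
wrist_force: [0.3, -0.1, -0.4]
finger_gap: 0.491
grip_force: 0.0
```

>>> step_arm([
  [0, 0, 0, 0, 0.5],
  [0, 0, 0, 0, 0.5],
  [0, 0, 0, 0, 0.5],
  [0, 0, 0, 0, 0.5],
  [0, 0, 0, 0, 0.5],
  [0, 0, 0, 0, 0.5],
  [0, 0, 0, 0, 0.5],
], squeeze=40)

```text
clock: 9.25
tcp_pos: [0.5492, -0.0003, 0.0772]
tcp_rot: [0.766, 0.643, 0.001, 0.001]
wrist_force: [3.6, 0.4, 0.9]
finger_gap: 0.15
grip_force: 40.0
```

```bash
python3 go.py -.0595 .071 .076
```

```text
t 9.25 tcp [ 0.5492 -0.0003  0.0772] target [ 0.5487 -0.0002  0.076 ] reach 0.5486990250266617 yaw -0.00025024998384504116 cm now [ 0.0014 -0.0563  0.1207] cm after yaw [ 0.0014 -0.0563  0.1207] 
R [[0.1740702688575542, 0.9847312283341454, 0.0019873206546268695], [0.9847332050704674, -0.17407039573430846, -0.00011027486704304776], [0.00023734258752417916, 0.0019761762134878707, -0.999998019196073]] q6 0.03493624005736986 f [3.5933 0.4269 0.9272] gap 0.15045058321556687 grip 40.000258684158325
```

Gripped: the opening is 14 mm, which matches the slab. Now I pull about 30 mm.

>>> step_arm([
  [0, -0.3, 0, 0, 0.5],
  [0, -0.4, 0, 0, 0.5],
  [0, -0.4, 0, 0, 0.5],
  [0, -0.4, 0, 0, 0.5],
  [0, -0.4, 0, 0, 0.5],
  [0, -0.4, 0, 0, 0.5],
  [0, -0.4, 0, 0, 0.5],
  [0, -0.3, 0, 0, 0.5],
  [0, 0, 0, 0, 0.5],
  [0, 0, 0, 0, 0.5],
])

```text
clock: 10.25
tcp_pos: [0.5194, 0.0051, 0.0772]
tcp_rot: [0.766, 0.643, 0.001, 0.001]
wrist_force: [6.4, -0.2, 3.9]
finger_gap: 0.151
grip_force: 40.0
```

```bash
python3 go.py -.0890 .071 .076; python3 - <<'E'
from h import *
p,d=robot.read_camera("side"); s=cv2.resize(p[165:215,205:265],None,fx=10,fy=10,interpolation=cv2.INTER_CUBIC)
cv2.imwrite("pics/s3c.png",s)
p,d=robot.read_camera("top"); cv2.imwrite("pics/t3c.png",cv2.resize(p[190:240,230:280],None,fx=10,fy=10,interpolation=cv2.INTER_CUBIC))
E
```

```text
t 10.25 tcp [0.5194 0.0051 0.0772] target [0.5196 0.005  0.076 ] reach 0.5196731420594853 yaw -7.214277853773154e-05 cm now [-0.0107  0.0233  0.1189] cm after yaw [-0.0107  0.0233  0.1189] 
R [[0.17407026104988613, 0.9847308640633081, 0.002160920904453046], [0.9847331609016962, -0.17407068042455268, 6.089959096949566e-06], [0.00038214994286543105, 0.0021268703919308115, -0.9999976651891529]] q6 0.036845266621667684 f [ 6.3662 -0.2349  3.9244] gap 0.15057943203047558 grip 40.00206112861633
```

View pics/s3c.png

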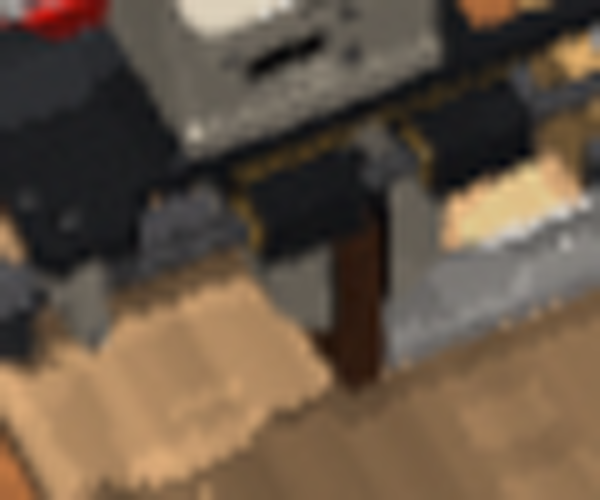

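View pics/t3c.png

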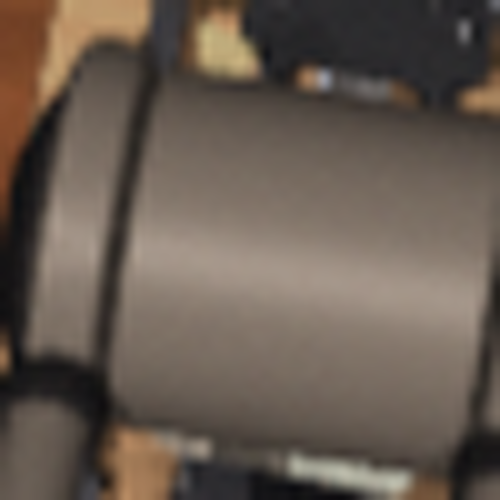

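Both cameras' views of the block are now hidden by the gripper. I'll check the index value on the initial pictures by overlaying predicted points.

```bash
python3 - <<'E'
from fit import *
out=[]
for n,(r,c) in{"top":(195,228),"side":(165,215)}.items():
    p=np.load(f"{n}0.npz")["p"]; k=14
    crop=cv2.resize(p[r:r+40,c:c+28 if n=="x" else c+28],None,fx=k,fy=k,interpolation=cv2.INTER_NEAREST)
    def mark(P,col):
        q=proj(n,W(s,P))[0]; cv2.drawMarker(crop,tuple(int(v) for v in((q-[c,r]+.5)*k)),col,0,14,1)
    # local bias: handle measured at x -.0588 instead of -.060
    mark((-.0588,.119,.051),(255,0,255))
    for i in(.025,.030,.035): mark((-.0588-i,.119,.051),(255,255,0))
    for i in(.025,.030,.035): mark((-.0588-i,.135,.068),(0,255,0))
    out.append(crop)
    b,g,rr=[p[r:r+40,c:c+28,i].astype(float) for i in range(3)]
    hsv=cv2.cvtColor(p,cv2.COLOR_BGR2HSV)[r:r+40,c:c+28]
    m=(hsv[...,0]>18)&(hsv[...,0]<32)&(hsv[...,1]>150); v,u=np.nonzero(m)
    if len(v): print(n,len(v),u.mean()+c,v.mean()+r,np.c_[u+c,v+r][:60].tolist())
cv2.imwrite("pics/chk.png",np.hstack(out))
E
```

```text
top 1 244.0 217.0 [[244, 217]]
side 16 228.8125 181.3125 [[226, 178], [226, 179], [227, 180], [231, 180], [227, 181], [228, 181], [229, 181], [230, 181], [231, 181], [228, 182], [229, 182], [230, 182], [231, 182], [228, 183], [229, 183], [231, 185]]
```

View pics/chk.png

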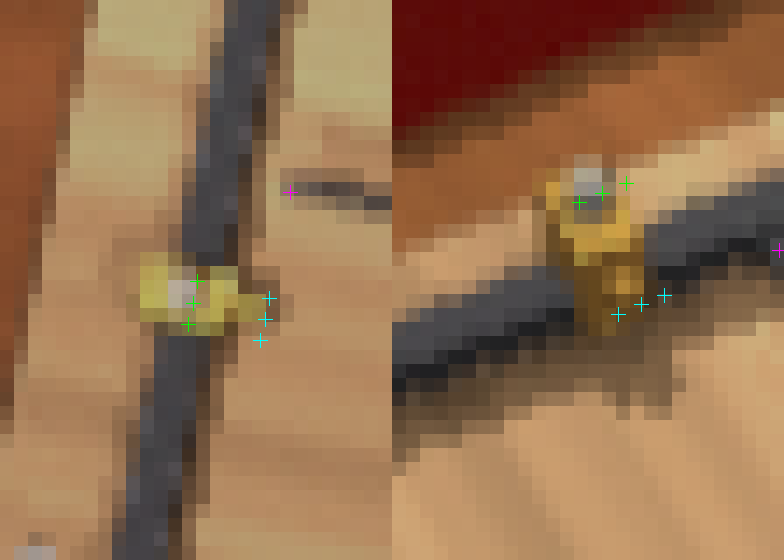

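Top view: the tip at about (265,305) reads 27–28 mm from the pointer at (290,190). Side view: the block reads 31–32 mm. The mean is about 30 mm, which matches the draw of 30.3 mm. I'll hold, cross-check the slide's travel from the handle's foot, and confirm the grip.

>>> step_arm([
  [0, 0, 0, 0, 0.5],
  [0, 0, 0, 0, 0.5],
  [0, 0, 0, 0, 0.5],
  [0, 0, 0, 0, 0.5],
  [0, 0, 0, 0, 0.5],
  [0, 0, 0, 0, 0.5],
])

```text
clock: 10.95
tcp_pos: [0.5195, 0.0051, 0.0772]
tcp_rot: [0.766, 0.643, 0.001, 0.001]
wrist_force: [5.9, 0.5, 2.9]
finger_gap: 0.153
grip_force: 40.0
```

```bash
python3 - <<'E'
from fit import *
a=at_z("side",px("side",(307,243)),.04);b=at_z("side",np.array([205+35.9,165+38.1]),.04)
print("travel",(b-a),np.linalg.norm(b-a)); o=robot.observe(); print(o["clock"],o["tcp_pos"],o["grip_force"],o["wrist_force"])
E
```

```text
travel [-0.0315  0.0032  0.    ] 0.03162148381286711
10.95 [0.5195 0.0051 0.0772] 40.00220775604248 [5.8589 0.4558 2.8876]
```

The travel seen in the side view is 31 mm, in agreement with the arm's motion. I'm handing in.

```bash
python3 -c "
from cell import robot
print(robot.hand_in())"
```

```text
the job is handed in; nothing more can be done
None
```

I handed the job in at about 11 s, with no verdict returned: the pedal was pressed to its stop and came back up, and the slide is held about 30 mm out under a 40 N grip; the gripper hid the index block, so I set "level" from the first pictures (27–32 mm), not by seeing the pointer at the block.

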